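# Latch the gate of the pigment jar crate

## Task

The gate of the wooden jar crate stands ajar. Lift the gate's steel latch bar over the front lip of its keeper while you swing the gate shut, and let the bar drop fully into the keeper's notch so that the gate stays shut by itself after you let go. Handle the latch gently, never pressing the bar against the keeper with more than about 8 N, for the keeper's exact place has to be felt, and leave the other things on the desk where they are.

Things in the scene. Friction and masses are not known exactly. Their poses are not given: they have to be found in the camera images.
- crate: Light wooden crate holding three jars, 140 x 230 x 79 mm, fixed to the desk. Origin: centre of its underside; x points from its open front (robot side) to its back wall, y to its left, z up. Its yaw is within 0.2 rad of the world's. The gate hangs at its left front corner; the keeper is screwed to the outside of its right wall near the front.
- gate (a joint): Angle of the gate about its upright hinge, rad: 0 = parallel to the crate's front, positive = swung open towards the robot (range -0.11 to 0.65). Gate frame = crate frame turned by minus this angle about the hinge. A spring holds it open near 0.46; keeping it shut takes about 3 N at the knob. Latched, it reads -0.07 to 0.07, depending on where the keeper sits.
- gate_hinge (a point): Point on the gate's upright hinge axis, 85 mm above the desk, at (-88, 120, 85) mm in the crate frame.
- bar_lift (a joint): Angle of the latch bar about its pivot on the gate, rad: 0 = level, dropped on its stop; positive = tip lifted (limit 0.25). It falls by its own weight (about 0.16 kg). Resting on top of the keeper's lip it reads about 0.075; at 0.15 it is well clear of the lip. Dropped fully into the notch it reads below 0.02.
- bar_pivot (a point): Pivot of the latch bar, on the front face of the gate: (-12, -60, 85) mm from the hinge axis at desk level in the gate frame; the pivot axis is normal to the gate.
- latch_bar: Steel latch bar, 8 mm thick (normal to the gate), 14 mm high, origin on its pivot. It runs along its own -y to 205 mm from the pivot, its last part reaching over the keeper; own x is normal to the gate. A red ball knob stands on it.
- bar_knob (a point): Centre of the red ball knob, 24 mm diameter, on a 10 mm stem: (0, -100, 35) mm in the latch_bar frame, 120 mm above the desk with the bar down; the ball's underside is 16 mm above the bar. Best pinched from above with the fingers closing along the gate's normal, so that it can turn between the pads as the bar lifts.
- bar_tip (a point): Underside of the latch bar where it lies in the keeper: (0, -190, -7) mm in the latch_bar frame, 78 mm above the desk when the bar is down.
- keeper_mid (a point): Nominal middle of the keeper's notch, at (-100, -130, 78) mm in the crate frame, level with the underside of the dropped bar. The real keeper (dark steel, 18 mm wide along y, rigid) sits anywhere up to 13 mm before or behind it along the crate's x; this offset is not measured. The notch is 12 mm wide along x: 2 mm play on each side of the 8 mm bar. Its floor lies 6 mm lower.
- ink_tube: Loose blue and white ink tube, 36 x 131 x 24 mm, lying right of the crate; bystander. Origin: centre of underside.
- brayer: Loose ink roller with a wooden handle, 112 x 170 x 34 mm, at the right; bystander. Origin: centre of underside.
- tape_roll: Loose roll of blue tape, 102 mm diameter, 24 mm high, left of the crate; bystander. Origin: centre of underside.
- gate_end (a point): Top of the gate's free end. The gate is a 10 mm thick board running from the hinge 225 mm along the gate frame's -y; top edge 77 mm above the desk (95 mm at the bar's pivot).
- lip_mid (a point): Nominal top of the keeper's front lip, 5 mm thick, 14 mm above keeper_mid (same unmeasured offset as keeper_mid). Behind the notch stands the keeper's back plate, its top 53 mm above keeper_mid: too high to be passed, so a lifted bar moved inward comes to rest against it, just behind its place over the notch.

How it is judged:
On the way:
1. the latch bar is lifted over the height of the lip (value of joint bar_lift above 0.06 rad), for 0.1 s.
At the end, for the whole second after the job is handed in: The bar has dropped fully (bar_lift below 0.02 rad) in the notch, the gate is shut and at rest (gate between -0.09 and 0.09 rad, slower than 0.03 rad/s), its bar tip in front of the keeper's back plate, and it stays so with the robot clear (value of joint gate between -0.09 and 0.09 rad and value of joint bar_lift below 0.02 rad and x of bar_tip in the frame of crate below -0.08 m and velocity of joint gate between -0.03 and 0.03 rad/s); the robot touches nothing.
It fails at once if the latch bar is rammed or pressed against the keeper or crate with more than 9 N (contact force between latch_bar and crate above 9 N).
It fails at once if a bystander (ink tube, ink roller, tape roll) is moved by more than 20 mm (distance of any of ink_tube, brayer, tape_roll from where it was at the start of the episode above 0.02 m).
It also fails if it takes over 54 s, if anything falls off the work surface, if the arm or the gripper's body presses on something with over 40 N, if the wrist force passes 120 N, or if a joint passes its speed limit or range.

## Robot

A 6-joint arm with a two-finger parallel gripper is mounted at the origin on a cart in front of the work surface, level with it; the furniture and walls round the work are solid. World frame = base frame: x ahead of the robot, y to its left, z up, the work surface at z = 0. Lengths are in m, angles in rad, forces in N, time in s.
With the tool pointing down it reaches from about 0.35 to 0.975 m from the base axis. Payload 4.9 kg.
Tool frame: the origin (TCP) lies at the very end of the fingers, on their centre line; the grasp point (between the pads) lies 19 mm behind it (ctrl.grasp_offset is the distance from the TCP to the grasp point, in m); z points along the fingers, y is the line along which they close (so a half turn about z gives the same grasp; the last joint's range is limited). The gripper opens to 85 mm and grips with 20 to 120 N. Pads are 22 mm wide; open, the fingers measure 114 mm over their backs; the gripper's body (76 mm by 85 mm) begins 54 mm behind the grasp point. The pads swing forward as they close: fully open they stand 13 mm farther back than shut.
Start: joints at [1.144, 0.053, 1.613, -0, 1.476, -0.119], TCP at [0.189, 0.596, 0.231] pointing down, gripper open.
Joint ranges: [-3.01, 3.01], [-1.01, 2.22], [0.06, 2.58], [-1.02, 4.17], [0.09, 2.62], [-3.14, 3.14]. Speed limits (rad/s): [2.57, 2.57, 3.14, 3.14, 3.14, 3.14].

## Interface

Orientations are given as a rotation vector (axis times angle).
In Python, from station import ctrl, optics gives the robot as it stands.
- The arm moves only by the shell command python3 -m handwheel 'ROWS' [OPENING] [FORCE]. ROWS is JSON, a list of rows, each an object of numbers: "tx", "ty", "tz": the shift along the tool's x, y, z in mm; "roll": the turn about the tool's z in rad. A call has 1 to 12 rows; each row shifts and turns the commanded pose from where the row before left it, along the tool's axes as they then stand; what a row does not reach is not made up. A row lasts 1/12 s, in which the tool goes at most 41.7 mm and 7.16 degrees, less where a joint would pass 70% of its speed; a pose out of reach is approached as far as the arm can. A call with a gripper value outside its range is refused whole. OPENING is the finger opening in mm, from 0 to 85.4, set as the call begins (- or left out, the last holds). The fingers move at their own pace and stop on an object; FORCE is the grip in N (left out, the last holds). Time passes only in rows, so rows that do not move let the fingers close. It gives the time, the measured TCP pose, the force, the opening and the grip force at its end, in the units of the state.
- ctrl.get_obs(): the state, without advancing time (a new reading comes with each control period).
- optics.get_image(name): name is "scene" or "top" or "wrist"; returns (picture, depth): 384x512x3 uint8, red, green, blue; 384x512 float32, m along the optical axis (not along the pixel's ray), 0 where there is no reading.
- optics.camera_params(name): a dict with "mtx" (3x3 intrinsics, pixels), "extrinsics" (4x4, takes a point from camera to world coordinates); the wrist camera has in their place "tool_from_camera" (4x4, takes a point from camera to tool coordinates, whose origin is the TCP and whose axes are the flange's). Camera axes: x right, y down, z forward; pixel columns grow to the right and rows downward; lengths in m; the calibration is good to about 2 mm. A picture is of the moment at which its call begins: read the wrist's pose just before it. camera_params takes no time and is no camera call.
- ctrl.finish_job(): hands the job in; it is judged then, once.
The state is a dict: "t": time; "q": joint angles; "dq": joint speeds; "effort": joint torques, N m; "tool_pos": TCP position; "tool_rot": TCP orientation; "contact_force": force on the tool from outside, world axes, zero at the start; "wrist_torque": the same for the moment, N m; "opening": finger opening in m; "grip_force": force on a finger pad.
Only numpy, scipy, OpenCV 4.12 (cv2) and the standard library are available. Lean on these libraries where they do the work, as an engineer would, in place of code of your own. Each camera call takes 0.05 s, during which the arm holds its last target. There are 200 camera calls.

## Working session

There is one attempt and no reset: what is moved stays moved. The work goes in short steps, Python scripts to look and compute and a shell command to move; the robot and the scene stay as the last step left them, time stands still between calls to the robot, and variables do not carry over. Pictures are saved under pics/ and viewed, at most 10 in all, crops included, and the job is handed in when it is done.

```bash
mkdir -p pics; ls
python3 - <<'E'
from station import ctrl, optics
import cv2,numpy as np
o=ctrl.get_obs();print({k:np.round(v,4).tolist() for k,v in o.items()})
ims=[]
for n in("scene","top"):
    im,d=optics.get_image(n);np.savez(f"{n}0.npz",im=im,d=d)
    cv2.imwrite(f"pics/{n}0.png",cv2.cvtColor(im,cv2.COLOR_RGB2BGR))
E
```

```text
pics
{'t': 0.0, 'q': [1.144, 0.0534, 1.6143, -0.0, 1.4759, -0.119], 'dq': [-0.0, -0.0022, -0.0001, -0.0018, 0.0005, 0.0001], 'effort': [0.0007, -39.3674, -37.0175, -0.0, 0.0071, -0.0], 'tool_pos': [0.1891, 0.5951, 0.23], 'tool_rot': [-0.4815, -3.1039, 0.0031], 'contact_force': [0.1666, 0.1305, 0.343], 'wrist_torque': [-0.0366, -0.0106, -0.0064], 'grip_force': 0.0, 'opening': 0.0853}
```

View pics/scene0.png

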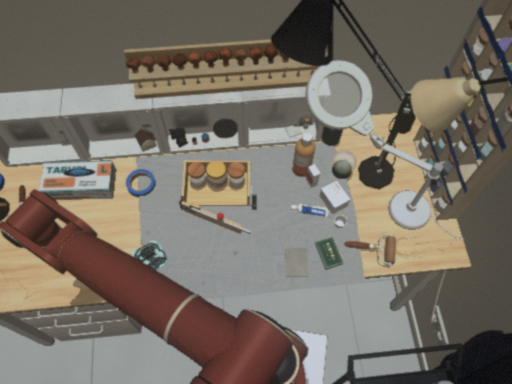

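View pics/top0.png

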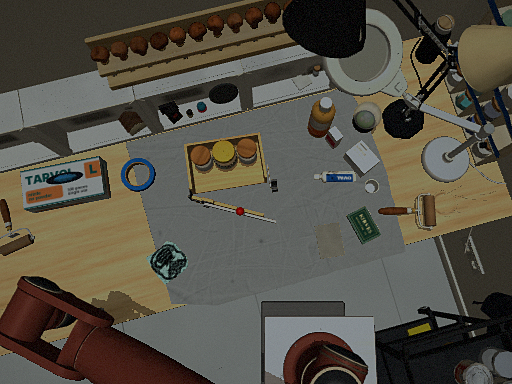

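The scene view shows the gate with its red knob at about (220,216) and the dark keeper at (254,202). In the top view the knob is at (240,211), the keeper at (274,185) and the hinge near (191,197). Next I measure the knob, crate rim, bar and keeper.

```bash
cat > h.py <<'E'
import numpy as np,cv2
from station import ctrl,optics
from scipy.spatial.transform import Rotation as R
def ray(P,u,v):
    E=P["extrinsics"]; d=E[:3,:3]@np.linalg.inv(P["mtx"])@[u,v,1]; return E[:3,3],d
def onz(P,u,v,z):
    o,d=ray(P,u,v); return o+d*(z-o[2])/d[2]
def proj(P,p):
    E=P["extrinsics"]; c=P["mtx"]@(E[:3,:3].T@(np.asarray(p)-E[:3,3])); return c[:2]/c[2]
def tri(rs):
    A=0;b=0
    for o,d in rs:
        d=d/np.linalg.norm(d);M=np.eye(3)-np.outer(d,d);A=A+M;b=b+M@o
    return np.linalg.solve(A,b)
E
python3 - <<'E'
from h import *
rs=[]
for n,box in (("scene",(205,205,235,228)),("top",(228,200,252,222))):
    P=optics.camera_params(n);z=np.load(n+"0.npz");im=z["im"];d=z["d"]
    x0,y0,x1,y1=box;c=im[y0:y1,x0:x1].astype(int)
    m=(c[...,0]>90)&(c[...,0]>2*c[...,1])&(c[...,0]>2*c[...,2])
    ys,xs=np.nonzero(m);u,v=xs.mean()+x0,ys.mean()+y0
    print(n,u,v,m.sum(),"f",P["mtx"][0,0],"cam",P["extrinsics"][:3,3]);rs.append(ray(P,u,v));print(onz(P,u,v,.12))
    # crate rim: depth points 70..85 mm high
    vv,uu=np.mgrid[:384,:512];K=np.linalg.inv(P["mtx"])
    X=(np.stack([uu,vv,np.ones_like(uu)],-1)@K.T)*d[...,None]
    W=X@P["extrinsics"][:3,:3].T+P["extrinsics"][:3,3]
    np.save(n+"_W.npy",W)
    hsv=cv2.cvtColor(im,cv2.COLOR_RGB2HSV)
    reg=(slice(120,240),slice(175,285))
    w=W[reg];print("z at crate",np.percentile(w[...,2],[5,50,95]))
    big=cv2.resize(cv2.cvtColor(im[reg],cv2.COLOR_RGB2BGR),None,fx=6.5,fy=5,interpolation=cv2.INTER_CUBIC) if 0 else cv2.resize(cv2.cvtColor(im[125:235,175:285],cv2.COLOR_RGB2BGR),None,fx=5,fy=5,interpolation=cv2.INTER_CUBIC)
    cv2.imwrite(f"pics/{n}_crop.png",big)
print(tri(rs))
E
```

```text
scene 220.0 215.70833333333334 24 f 486.2766900074696 cam [-0.18372943  0.01948596  1.53006342]
[0.4417982  0.22875393 0.12      ]
z at crate [-0.00252171  0.01078797  0.10224014]
top 239.26829268292684 210.5609756097561 41 f 468.44894024530925 cam [0.24355537 0.15075306 1.41209263]
[0.43922339 0.22756104 0.12      ]
z at crate [-0.00395015  0.00297414  0.10021152]
[0.43777403 0.22720153 0.1291972 ]
```

View pics/top_crop.png

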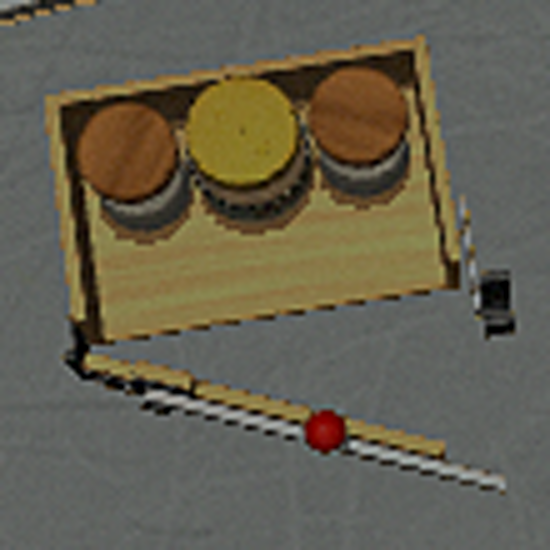

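The top crop shows the crate's rim corners at crop pixels (47,97), (425,38), (460,288) and (78,318). The knob is at (325,430), the bar tip at (505,487) and the keeper around (497,303).

Run:
```python
from h import *
P=optics.camera_params("top")
f=lambda x,y,z:onz(P,175+(x+.5)/5-.5,125+(y+.5)/5-.5,z)
BL=f(47,97,.079);BR=f(425,38,.079);FR=f(460,290,.079);FL=f(75,322,.079)
print("corners",*[np.round(a,4) for a in(BL,BR,FR,FL)])
print("width",np.linalg.norm(BL-BR),"depth",np.linalg.norm(BR-FR))
for n,a in(("back",BL-BR),):print("yaw",n,np.arctan2(-a[0],a[1]))
a=BR-FR;print("yaw side",np.arctan2(a[1],a[0]))
tip=f(505,487,.088);k=np.array([.4398,.2280,.12])
yaw=np.arctan2(-(BL-BR)[0],(BL-BR)[1]); 
b=k-tip;print("bar yaw",np.arctan2(-b[0],b[1]),"tip-knob len",np.hypot(*b[:2]))
for (x,y,z) in((497,272,.131),(500,325,.092),(503,336,.092),(75,360,.09)):print(np.round(f(x,y,z),4))
# depth points near keeper and bar
for n in("top","scene"):
  W=np.load(n+"_W.npy").reshape(-1,3);Pc=optics.camera_params(n)
  s=W[(W[:,2]>.06)&(W[:,2]<.16)&(np.hypot(W[:,0]-.5,W[:,1]-.17)<.05)&(W[:,1]<.178)]
  print(n,"keeper pts");print(np.round(s[np.argsort(-s[:,0])],3).tolist()[:40])
# fit: crate pose from back corners
c,s=np.cos(yaw),np.sin(yaw);Rz=np.array([[c,-s],[s,c]])
org=(BL+BR)[:2]/2-Rz@[.07,0]
hinge=org+Rz@[-.088,.12];keep=org+Rz@[-.1,-.13]
print("org",org,"yaw",yaw,"hinge",hinge,"keepnom",keep)
r=Rz.T@(k[:2]-hinge);ang=np.arctan2(-r[0],-r[1])-np.arctan2(.012,.16)
print("gate ang from knob",ang,"r",np.hypot(*r),"expect",np.hypot(.012,.16))
np.savez("pose.npz",org=org,yaw=yaw,hinge=hinge)
```

```text
corners [0.6443 0.3961 0.079 ] [0.681  0.1725 0.079 ] [0.5276 0.1515 0.079 ] [0.5085 0.3749 0.079 ]
width 0.22660554156057197 depth 0.15479245313501833
yaw back 0.16294162350380612
yaw side 0.1359270835001653
bar yaw -0.27178024957781194 tip-knob len 0.10602720301365721
[0.5269 0.1308 0.131 ]
[0.5043 0.1285 0.092 ]
[0.4979 0.1268 0.092 ]
[0.4841 0.3722 0.09  ]
top keeper pts
[[0.547, 0.156, 0.08], [0.547, 0.159, 0.083], [0.545, 0.153, 0.074], [0.545, 0.156, 0.076], [0.544, 0.153, 0.065], [0.544, 0.156, 0.066], [0.542, 0.145, 0.076], [0.538, 0.145, 0.081], [0.536, 0.145, 0.078], [0.531, 0.145, 0.085], [0.53, 0.145, 0.078], [0.53, 0.142, 0.078], [0.528, 0.131, 0.128], [0.527, 0.134, 0.129], [0.527, 0.136, 0.13], [0.527, 0.142, 0.077], [0.526, 0.139, 0.135], [0.525, 0.136, 0.128], [0.524, 0.131, 0.129], [0.524, 0.139, 0.129], [0.524, 0.128, 0.13], [0.524, 0.134, 0.132], [0.524, 0.142, 0.078], [0.523, 0.13, 0.094], [0.522, 0.128, 0.125], [0.522, 0.127, 0.07], [0.522, 0.13, 0.071], [0.522, 0.127, 0.099], [0.522, 0.133, 0.071], [0.522, 0.13, 0.086], [0.522, 0.127, 0.086], [0.522, 0.139, 0.
[... 618 characters left out ...]
.527, 0.133, 0.065], [0.527, 0.139, 0.13], [0.527, 0.129, 0.104], [0.527, 0.133, 0.132], [0.527, 0.136, 0.11], [0.526, 0.143, 0.086], [0.526, 0.136, 0.089], [0.526, 0.133, 0.105], [0.526, 0.129, 0.135], [0.526, 0.139, 0.118], [0.526, 0.133, 0.084], [0.525, 0.136, 0.134], [0.525, 0.136, 0.12], [0.525, 0.136, 0.098], [0.525, 0.143, 0.081], [0.525, 0.139, 0.083], [0.525, 0.129, 0.094], [0.525, 0.129, 0.086], [0.525, 0.132, 0.115], [0.524, 0.136, 0.085], [0.524, 0.129, 0.08], [0.524, 0.139, 0.099]]
org [0.59355937 0.27295816] yaw 0.16294162350380612 hinge [0.48725839 0.37709319] keepnom [0.51597273 0.12845794]
gate ang from knob 0.39625425598945735 r 0.1564643002454466 expect 0.16044936896105264
```

```bash
cat >> h.py <<'E'
def plan(target,ny):
    """shift in current tool axes (mm) to bring TCP to target, and roll so tool y lies along yaw ny"""
    o=ctrl.get_obs();T=R.from_rotvec(o["tool_rot"]).as_matrix()
    d=T.T@(np.asarray(target)-o["tool_pos"])*1000
    y=T[:2,1];cur=np.arctan2(y[1],y[0]);dl=(ny-cur+np.pi/2)%np.pi-np.pi/2
    print("t",round(float(o["t"]),2),"pos",np.round(o["tool_pos"],4),"axes x",np.round(T[:,0],3),"y",np.round(T[:,1],3),"z",np.round(T[:,2],3))
    print("shift mm",np.round(d,1),"roll about tool z",round(-dl if T[2,2]<0 else dl,4),"F",np.round(o["contact_force"],2),"open",round(float(o["opening"]),4),"grip",round(float(o["grip_force"]),1),"q6",round(float(o["q"][5]),2))
E
python3 -c "
from h import *
plan([.4400,.228,.20],-.275)"
```

```text
t 0.1 pos [0.1891 0.5951 0.2302] axes x [-0.953  0.303  0.   ] y [ 0.303  0.953 -0.002] z [-0.001 -0.002 -1.   ]
shift mm [-350.3 -273.8   30.6] roll about tool z 1.538 F [ 0.23 -0.1   0.31] open 0.085 grip 0.0 q6 -0.12
```

```bash
python3 -m handwheel '[{"tx":-20,"ty":-16},{"tx":-30,"ty":-24},{"tx":-30,"ty":-24},{"tx":-30,"ty":-24},{"tx":-30,"ty":-24},{"tx":-30,"ty":-24},{"tx":-30,"ty":-24},{"tx":-30,"ty":-24},{"tx":-30,"ty":-24},{"tx":-30,"ty":-24},{"tx":-30,"ty":-24},{"tx":-25,"ty":-15}]' 70 20
python3 -m handwheel '[{"roll":0.12},{"roll":0.12},{"roll":0.12},{"roll":0.12},{"roll":0.12},{"roll":0.12},{"roll":0.12},{"roll":0.12},{"roll":0.12},{"roll":0.12},{"roll":0.12},{"roll":0.12}]'
python3 -c "
from h import *
plan([.4400,.228,.20],-.275)"
```

```text
t 0.1 pos [0.1891 0.5951 0.2302] axes x [-0.953  0.303  0.   ] y [ 0.303  0.953 -0.002] z [-0.001 -0.002 -1.   ]
shift mm [-350.3 -273.8   30.6] roll about tool z 1.538 F [ 0.23 -0.1   0.31] open 0.085 grip 0.0 q6 -0.12$[0]: bad value
$[0]: bad value
```

```bash
python3 -m handwheel '[{"tx":-20,"ty":-16,"tz":0,"roll":0},{"tx":-30,"ty":-24,"tz":0,"roll":0},{"tx":-30,"ty":-24,"tz":0,"roll":0},{"tx":-30,"ty":-24,"tz":0,"roll":0},{"tx":-30,"ty":-24,"tz":0,"roll":0},{"tx":-30,"ty":-24,"tz":0,"roll":0},{"tx":-30,"ty":-24,"tz":0,"roll":0},{"tx":-30,"ty":-24,"tz":0,"roll":0},{"tx":-30,"ty":-24,"tz":0,"roll":0},{"tx":-30,"ty":-24,"tz":0,"roll":0},{"tx":-30,"ty":-24,"tz":0,"roll":0},{"tx":-25,"ty":-15,"tz":0,"roll":0}]' 70 20
```

```text
t: 1.1
tool_pos: [0.4366, 0.2302, 0.2309]
tool_rot: [-0.484, -3.104, 0.001]
contact_force: [0.6, -0.4, 0.5]
opening: 0.0699
grip_force: 0.0
```

```bash
python3 -m handwheel '[{"tx":0,"ty":0,"tz":0,"roll":0.12},{"tx":0,"ty":0,"tz":0,"roll":0.12},{"tx":0,"ty":0,"tz":0,"roll":0.12},{"tx":0,"ty":0,"tz":0,"roll":0.12},{"tx":0,"ty":0,"tz":0,"roll":0.12},{"tx":0,"ty":0,"tz":0,"roll":0.12},{"tx":0,"ty":0,"tz":0,"roll":0.12},{"tx":0,"ty":0,"tz":0,"roll":0.12},{"tx":0,"ty":0,"tz":0,"roll":0.12},{"tx":0,"ty":0,"tz":0,"roll":0.12},{"tx":0,"ty":0,"tz":0,"roll":0.12},{"tx":0,"ty":0,"tz":0,"roll":0.12}]'
python3 - <<'E'
from h import *
plan([.44,.228,.2],-.275)
o=ctrl.get_obs();im,d=optics.get_image("wrist");P=optics.camera_params("wrist")
T=np.eye(4);T[:3,:3]=R.from_rotvec(o["tool_rot"]).as_matrix();T[:3,3]=o["tool_pos"]
P={"mtx":P["mtx"],"extrinsics":T@P["tool_from_camera"]}
np.savez("w1.npz",im=im,d=d,E=P["extrinsics"],K=P["mtx"])
cv2.imwrite("pics/w1.png",cv2.cvtColor(im,cv2.COLOR_RGB2BGR))
c=im.astype(int);m=((c[...,0]>90)&(c[...,0]>2.2*c[...,1])&(c[...,0]>2.2*c[...,2])).astype(np.uint8)
n,_,s,ce=cv2.connectedComponentsWithStats(m);i=1+np.argmax(s[1:,4]);print(s[i],ce[i],onz(P,*ce[i],.12),"cam",P["extrinsics"][:3,3])
E
```

```text
t: 2.1
tool_pos: [0.4357, 0.2327, 0.2307]
tool_rot: [-2.415, -2.009, 0.001]
contact_force: [0.4, -0.2, 0.2]
opening: 0.0701
grip_force: 0.0
t 2.1 pos [0.4357 0.2327 0.2307] axes x [ 0.182  0.983 -0.001] y [ 0.983 -0.182 -0.001] z [-0.001 -0.    -1.   ]
shift mm [-3.8  5.1 30.7] roll about tool z 0.0921 F [ 0.43 -0.24  0.21] open 0.0701 grip 0.0 q6 0.52
[250 182  24  23 442] [261.32126697 193.14479638] [0.44067968 0.22688259 0.12      ] cam [0.44927771 0.30253342 0.37403059]
```

View pics/w1.png

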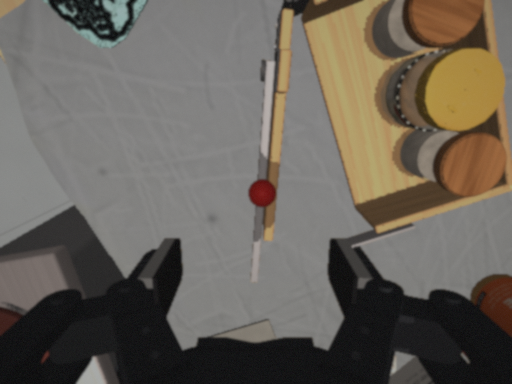

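The wrist view shows the knob at (262,193), the bar running from (267,65) to (254,281), and the crate's front right corner at about (368,228).

Run:
```python
from h import *
z=np.load("w1.npz");P={"mtx":z["K"],"extrinsics":z["E"]}
a=onz(P,267,66,.092);b=onz(P,254.5,281,.092);k=np.array([.4405,.227])
print(a,b,"len",np.linalg.norm(a-b));e=a-b;g=np.arctan2(-e[0],e[1]);print("gate yaw",g)
for p,zz in (((368,228),.079),((511,188),.079)):print(onz(P,*p,zz))
for yaw in(.15,.163):
  ang=yaw-g
  Rg=np.array([[np.cos(g),-np.sin(g)],[np.sin(g),np.cos(g)]])
  h=k-Rg@[-.012,-.16];print("ang",ang,"hinge from knob",h)
# shut poses: knob and bar positions for gate angles
for yaw in (.15,.163):
  for th in(.35,.2,.1,.05,0,-.05):
    y=yaw-th;Rt=np.array([[np.cos(y),-np.sin(y)],[np.sin(y),np.cos(y)]])
    print(yaw,th,"knob",np.round(h+Rt@[-.012,-.16],4),"tip",np.round(h+Rt@[-.012,-.25],4))
plan([.4405,.227,.1],g)
```

```text
[0.4640612 0.3278092 0.092    ] [0.41628104 0.12692949 0.092     ] len 0.20648389851669516
gate yaw -0.2335154136297877
[0.53982635 0.15844688 0.079     ]
[0.68122268 0.17554543 0.079     ]
ang 0.3835154136297877 hinge from knob [0.48919814 0.37988064]
ang 0.3965154136297877 hinge from knob [0.48919814 0.37988064]
0.15 0.35 knob [0.4457 0.2255] tip [0.4278 0.1372]
0.15 0.2 knob [0.4692 0.2207] tip [0.4647 0.1308]
0.15 0.1 knob [0.4852 0.2195] tip [0.4897 0.1296]
0.15 0.05 knob [0.4932 0.2195] tip [0.5022 0.1299]
0.15 0 knob [0.5012 0.2199] tip [0.5147 0.1309]
0.15 -0.05 knob [0.5092 0.2207] tip [0.5271 0.1325]
0.163 0.35 knob [0.4477 0.2249] tip [0.4309 0.1365]
0.163 0.2 knob [0.4713 0.2204] tip [0.468  0.1305]
0.163 0.1 knob [0.4873 0.2194] tip [0.493  0.1296]
0.163 0.05 knob [0.4953 0.2195] tip [0.5055 0.1301]
0.163 0 knob [0.5033 0.2201] tip [0.5179 0.1312]
0.163 -0.05 knob [0.5113 0.221 ] tip [0.5303 0.133 ]
t 2.15 pos [0.4357 0.2327 0.2307] axes x [ 0.185  0.983 -0.001] y [ 0.983 -0.185 -0.001] z [-0.001 -0.    -1.   ]
shift mm [ -4.7   5.9 130.7] roll about tool z 0.047 F [-0.26 -0.33  0.94] open 0.0698 grip 0.0 q6 0.53
```

```bash
python3 -m handwheel '[{"tx":-4.7,"ty":5.9,"tz":10,"roll":0.047},{"tx":0,"ty":0,"tz":20,"roll":0},{"tx":0,"ty":0,"tz":20,"roll":0},{"tx":0,"ty":0,"tz":20,"roll":0},{"tx":0,"ty":0,"tz":20,"roll":0},{"tx":0,"ty":0,"tz":15,"roll":0},{"tx":0,"ty":0,"tz":10,"roll":0},{"tx":0,"ty":0,"tz":8,"roll":0},{"tx":0,"ty":0,"tz":7,"roll":0},{"tx":0,"ty":0,"tz":0,"roll":0}]' 50
python3 - <<'E'
from h import *
plan([.4405,.227,.1],-.234)
im,d=optics.get_image("wrist");cv2.imwrite("pics/w2.png",cv2.cvtColor(im,cv2.COLOR_RGB2BGR))
E
```

```text
t: 2.98
tool_pos: [0.4404, 0.2269, 0.1001]
tool_rot: [-2.455, -1.96, 0.003]
contact_force: [-0.1, 0.0, -0.7]
opening: 0.0504
grip_force: 0.0
t 2.98 pos [0.4404 0.2269 0.1001] axes x [ 0.221  0.975 -0.001] y [ 0.975 -0.221 -0.002] z [-0.002 -0.001 -1.   ]
shift mm [0.1 0.1 0.1] roll about tool z 0.0107 F [-0.08  0.04 -0.7 ] open 0.0504 grip 0.0 q6 0.55
```

View pics/w2.png

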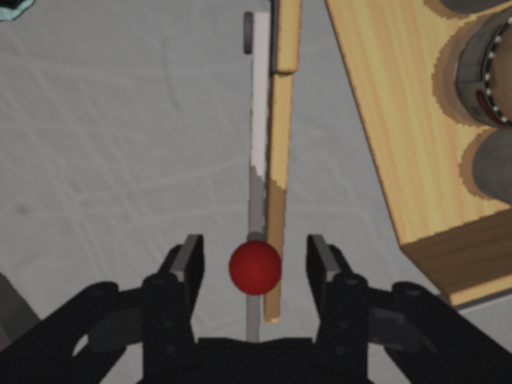

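The knob at (256,267) lies centred between the fingers, so I close on it.

```bash
python3 -m handwheel '[{"tx":0,"ty":0,"tz":0,"roll":0},{"tx":0,"ty":0,"tz":0,"roll":0},{"tx":0,"ty":0,"tz":0,"roll":0},{"tx":0,"ty":0,"tz":0,"roll":0},{"tx":0,"ty":0,"tz":0,"roll":0},{"tx":0,"ty":0,"tz":0,"roll":0},{"tx":0,"ty":0,"tz":0,"roll":0},{"tx":0,"ty":0,"tz":0,"roll":0}]' 10 30
```

```text
t: 3.7
tool_pos: [0.4417, 0.2274, 0.1024]
tool_rot: [2.455, 1.959, 0.003]
contact_force: [-0.8, -0.5, 5.3]
opening: 0.0219
grip_force: 29.4
```

```bash
python3 -m handwheel '[{"tx":0,"ty":0,"tz":-2,"roll":0},{"tx":0.8,"ty":0,"tz":-2,"roll":0},{"tx":0.8,"ty":0,"tz":-2,"roll":0},{"tx":0.8,"ty":0,"tz":-2,"roll":0},{"tx":1,"ty":0,"tz":-2,"roll":0},{"tx":1,"ty":0,"tz":-2,"roll":0},{"tx":1,"ty":0,"tz":-2,"roll":0},{"tx":1,"ty":0,"tz":-2,"roll":0},{"tx":1,"ty":0,"tz":-2,"roll":0},{"tx":0,"ty":0,"tz":0,"roll":0},{"tx":0,"ty":0,"tz":0,"roll":0}]'
python3 - <<'E'
from h import *
plan([.4405,.227,.1],-.234)
im,d=optics.get_image("wrist");im2,_=optics.get_image("top")
cv2.imwrite("pics/w3.png",cv2.cvtColor(np.hstack([im[:,100:450],cv2.resize(im2[150:240,180:290],None,fx=3.6,fy=384/90)]),cv2.COLOR_RGB2BGR))
E
```

```text
t: 4.62
tool_pos: [0.4424, 0.2342, 0.1193]
tool_rot: [2.456, 1.959, -0.002]
contact_force: [-0.4, 1.5, -4.4]
opening: 0.0222
grip_force: 29.5
t 4.62 pos [0.4424 0.2342 0.1193] axes x [ 0.222  0.975 -0.001] y [ 0.975 -0.222 -0.001] z [-0.001 -0.001 -1.   ]
shift mm [-7.4 -0.2 19.3] roll about tool z 0.0102 F [-0.36  1.55 -4.42] open 0.0222 grip 29.5 q6 0.56
```

View pics/w3.png

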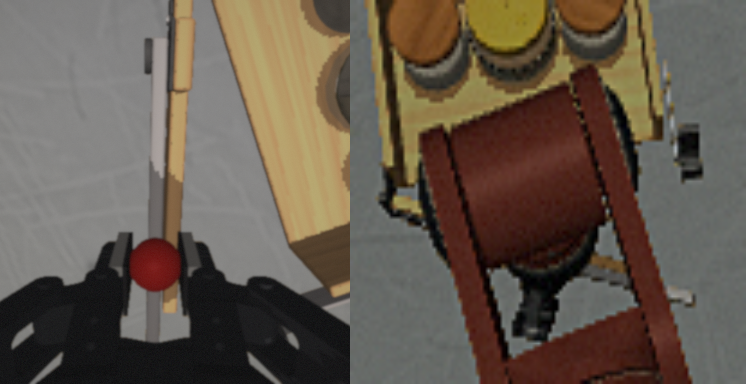

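The wrist half shows the knob held at (255,265) as before the lift, and the top half shows the bar tip free at full-image (274,219). I check the lift from the tip's depth.

```bash
cat >> h.py <<'E'
def above(c,r,zmin=.07,cam="top"):
    P=optics.camera_params(cam);im,d=optics.get_image(cam)
    vv,uu=np.mgrid[:384,:512]
    X=(np.stack([uu,vv,np.ones_like(uu)],-1)@np.linalg.inv(P["mtx"]).T)*d[...,None]
    W=(X@P["extrinsics"][:3,:3].T+P["extrinsics"][:3,3]).reshape(-1,3)
    I=im.reshape(-1,3);s=(W[:,2]>zmin)&(W[:,2]<.16)&(np.hypot(W[:,0]-c[0],W[:,1]-c[1])<r)
    return W[s],I[s]
E
python3 - <<'E'
from h import *
W,I=above((.418,.135),.035)
o=np.argsort(W[:,1])
for w,i in zip(W[o],I[o]):print(np.round(w,4),i)
E
```

```text
[0.4107 0.128  0.1151] [88 71 42]
[0.4129 0.1281 0.1195] [50 47 35]
[0.4156 0.1281 0.12  ] [54 52 51]
[0.4158 0.1309 0.1191] [144 141 135]
[0.4101 0.1309 0.1199] [41 33 20]
[0.4176 0.131  0.1259] [121 114  93]
[0.4122 0.131  0.1253] [161 162 157]
[0.4107 0.1336 0.1153] [57 51 40]
[0.4156 0.1337 0.1206] [135 133 127]
[0.418  0.1337 0.123 ] [135 134 133]
[0.4123 0.1337 0.1242] [146 145 144]
[0.4186 0.1364 0.119 ] [139 136 130]
[0.4128 0.1364 0.1206] [91 89 88]
[0.4148 0.1365 0.1261] [141 135 129]
[0.4182 0.1392 0.1217] [135 133 126]
[0.4123 0.1392 0.1245] [44 45 44]
[0.4148 0.1393 0.126 ] [146 144 136]
[0.4133 0.142  0.1162] [66 60 42]
[0.421  0.142  0.1218] [121 110  92]
[0.4153 0.142  0.1227] [154 153 151]
[0.4174 0.142  0.1276] [138 135 130]
[0.4139 0.1447 0.1118] [43 34 25]
[0.4182 0.1448 0.1217] [138 138 131]
[0.4208 0.1448 0.1231] [133 123 104]
[0.4152 0.1448 0.1232] [148 150 150]
[0.4159 0.1475 0.118 ] [102 107 104]
[0.4186 0.1475 0.119 ] [144 146 139]
[0.4206 0.1475 0.1248] [138 139 132]
[0.4218 0.1503 0.1159] [81 76 73]
```

```bash
python3 -m handwheel '[{"tx":-0.2,"ty":3,"tz":0,"roll":-0.02},{"tx":-0.3,"ty":4.6,"tz":0,"roll":-0.03},{"tx":-0.3,"ty":4.6,"tz":0,"roll":-0.03},{"tx":-0.3,"ty":4.6,"tz":0,"roll":-0.03},{"tx":-0.3,"ty":4.6,"tz":0,"roll":-0.03},{"tx":-0.3,"ty":4.6,"tz":0,"roll":-0.03},{"tx":-0.3,"ty":4.6,"tz":0,"roll":-0.03},{"tx":-0.3,"ty":4.6,"tz":0,"roll":-0.03},{"tx":-0.3,"ty":4.6,"tz":0,"roll":-0.03},{"tx":-0.3,"ty":4.6,"tz":0,"roll":-0.03},{"tx":-0.2,"ty":3,"tz":0,"roll":-0.02},{"tx":0,"ty":0,"tz":0,"roll":0}]'
python3 - <<'E'
from h import *
plan([.4893,.2275,.119],.10)
W,I=above((.498,.14),.035,.085)
o=np.argsort(W[:,1])
for w,i in zip(W[o],I[o]):print(np.round(w,3),i,end=";")
E
```

```text
t: 5.77
tool_pos: [0.4897, 0.2261, 0.1192]
tool_rot: [2.122, 2.315, -0.004]
contact_force: [-2.6, -4.7, -0.9]
opening: 0.0222
grip_force: 29.8
t 5.77 pos [0.4897 0.2261 0.1192] axes x [-0.087  0.996 -0.003] y [ 0.996  0.087 -0.001] z [-0.001 -0.003 -1.   ]
shift mm [ 1.4 -0.3  0.2] roll about tool z -0.0134 F [-2.57 -4.74 -0.86] open 0.0222 grip 29.8 q6 0.21
[0.495 0.117 0.117] [53 49 39];[0.492 0.117 0.121] [44 42 27];[0.494 0.12  0.123] [159 153 145];[0.491 0.12  0.123] [96 93 91];[0.496 0.12  0.127] [154 149 141];[0.507 0.121 0.085] [4 4 4];[0.51  0.122 0.089] [67 63 59];[0.49  0.122 0.116] [87 77 48];[0.497 0.122 0.122] [144 142 136];[0.494 0.122 0.123] [145 140 133];[0.491 0.122 0.127] [112 110 106];[0.509 0.124 0.09 ] [63 61 57];[0.507 0.124 0.09 ] [41 40 36];[0.523 0.124 0.093] [0 4 6];[0.523 0.125 0.11 ] [5 5 6];[0.49  0.125 0.114] [34 28 17];[0.523 0.125 0.122] [0 0 0];[0.495 0.125 0.121] [145 139 136];[0.527 0.125 0.129] [55 51 48];[0.497 0.125 0.125] [148 148 143];[0.491 0.125 0.125] [142 145 140];[0.524 0.125 0.132] [74 74 70];[0.506 0.127 0.092] [72 75 70];[0.509 0.127 0
[... 1238 characters left out ...]
 0.122] [146 141 133];[0.525 0.136 0.127] [67 70 66];[0.522 0.136 0.127] [29 29 30];[0.491 0.136 0.123] [163 163 153];[0.527 0.136 0.129] [88 78 61];[0.521 0.139 0.093] [38 41 39];[0.52  0.139 0.108] [22 24 21];[0.521 0.139 0.118] [15 12  9];[0.49  0.139 0.116] [32 31 30];[0.492 0.139 0.118] [157 158 154];[0.494 0.139 0.124] [139 135 132];[0.527 0.139 0.13 ] [110  95  66];[0.521 0.139 0.131] [48 52 53];[0.524 0.139 0.132] [75 74 70];[0.489 0.142 0.119] [35 38 34];[0.495 0.142 0.12 ] [141 139 134];[0.491 0.142 0.123] [153 151 142];[0.49  0.145 0.114] [54 56 50];[0.492 0.145 0.118] [150 150 143];[0.494 0.145 0.125] [148 148 140];[0.492 0.148 0.118] [71 66 65];[0.494 0.148 0.123] [148 151 145];
```

```bash
python3 -m handwheel '[{"tx":-1,"ty":0,"tz":0,"roll":0},{"tx":-1,"ty":0,"tz":0,"roll":0},{"tx":-0.1,"ty":1.5,"tz":0,"roll":-0.01},{"tx":-0.1,"ty":1.5,"tz":0,"roll":-0.01},{"tx":-0.1,"ty":1.5,"tz":0,"roll":-0.01},{"tx":-0.1,"ty":1.5,"tz":0,"roll":-0.01},{"tx":-0.1,"ty":1.5,"tz":0,"roll":-0.01},{"tx":-0.1,"ty":1.5,"tz":0,"roll":-0.01},{"tx":0,"ty":0,"tz":0,"roll":0},{"tx":0,"ty":0,"tz":0,"roll":0}]'
cat >> h.py <<'E'
def look():
    plan([.4893,.2275,.119],.15)
    W,I=above((.508,.13),.03,.07);bright=I.min(1)>125
    b=W[bright&(W[:,1]<.145)];print("bar",np.round(np.median(b,0),4),len(b))
    k=W[(~bright)&(I.max(1)<95)]
    l=k[(k[:,2]<.097)&(k[:,2]>.086)&(k[:,0]<.514)];print("lip",np.round(np.median(l,0),4) if len(l) else None,len(l))
E
python3 -c "
from h import *
look()"
```

```text
t: 6.65
tool_pos: [0.4987, 0.2261, 0.1192]
tool_rot: [-2.053, -2.377, -0.001]
contact_force: [-2.4, 3.6, -5.1]
opening: 0.0223
grip_force: 29.6
t 6.65 pos [0.4987 0.2261 0.1192] axes x [-0.146  0.989  0.001] y [0.989 0.146 0.   ] z [ 0.     0.001 -1.   ]
shift mm [ 2.8 -9.1  0.2] roll about tool z -0.0039 F [-2.42  3.56 -5.11] open 0.0223 grip 29.6 q6 0.14
bar [0.5084 0.1335 0.122 ] 22
lip [0.5067 0.1302 0.0885] 8
```

```bash
python3 -m handwheel '[{"tx":0.5,"ty":0,"tz":0,"roll":0},{"tx":0.4,"ty":0.8,"tz":0,"roll":-0.005},{"tx":0,"ty":0.8,"tz":0,"roll":-0.005},{"tx":0,"ty":0.8,"tz":0,"roll":-0.005},{"tx":0,"ty":0.8,"tz":0,"roll":-0.005},{"tx":0,"ty":0,"tz":0,"roll":0},{"tx":0,"ty":0,"tz":0,"roll":0}]'
python3 -c "
from h import *
look()"
```

```text
t: 7.28
tool_pos: [0.502, 0.2266, 0.1196]
tool_rot: [2.029, 2.397, -0.001]
contact_force: [-3.6, -3.5, -1.2]
opening: 0.0219
grip_force: 29.8
t 7.28 pos [0.502  0.2266 0.1196] axes x [-0.165  0.986 -0.001] y [0.986 0.165 0.   ] z [ 0.001 -0.001 -1.   ]
shift mm [  3.  -12.3   0.6] roll about tool z 0.0159 F [-3.59 -3.47 -1.23] open 0.0219 grip 29.8 q6 0.12
bar [0.5133 0.1335 0.125 ] 19
lip [0.5066 0.1288 0.091 ] 12
```

```bash
python3 -m handwheel '[{"tx":-0.4,"ty":0.5,"tz":0,"roll":-0.003},{"tx":0,"ty":0.5,"tz":0,"roll":-0.003},{"tx":0,"ty":0,"tz":0,"roll":0},{"tx":0,"ty":0,"tz":0,"roll":0}]'
python3 -m handwheel '[{"tx":0,"ty":0.5,"tz":0,"roll":-0.003},{"tx":0,"ty":0,"tz":0,"roll":0},{"tx":0,"ty":0,"tz":0,"roll":0}]'
python3 -c "
from h import *
look()"
```

```text
t: 7.67
tool_pos: [0.5029, 0.2266, 0.1195]
tool_rot: [2.022, 2.404, -0.0]
contact_force: [-3.9, -3.6, -1.5]
opening: 0.0219
grip_force: 29.8
t: 7.92
tool_pos: [0.5034, 0.2267, 0.1195]
tool_rot: [2.018, 2.407, -0.001]
contact_force: [-3.6, -3.4, -1.1]
opening: 0.022
grip_force: 29.8
t 7.92 pos [0.5034 0.2267 0.1195] axes x [-0.174  0.985 -0.001] y [0.985 0.174 0.   ] z [ 0.    -0.001 -1.   ]
shift mm [  3.3 -13.8   0.5] roll about tool z 0.0252 F [-3.62 -3.45 -1.14] open 0.022 grip 29.8 q6 0.11
bar [0.5147 0.1335 0.1235] 21
lip [0.5063 0.1303 0.0923] 12
```

```bash
for i in 1; do python3 -m handwheel '[{"tx":0,"ty":0.5,"tz":0,"roll":-0.003},{"tx":0,"ty":0,"tz":0,"roll":0},{"tx":0,"ty":0,"tz":0,"roll":0}]' | grep -E "pos|contact"; done
python3 -m handwheel '[{"tx":0,"ty":0.5,"tz":0,"roll":-0.003},{"tx":0,"ty":0,"tz":0,"roll":0},{"tx":0,"ty":0,"tz":0,"roll":0}]' | grep -E "pos|contact"
python3 -m handwheel '[{"tx":0,"ty":0.5,"tz":0,"roll":-0.003},{"tx":0,"ty":0,"tz":0,"roll":0},{"tx":0,"ty":0,"tz":0,"roll":0}]' | grep -E "pos|contact"
python3 -c "
from h import *
look()"
```

```text
tool_pos: [0.5039, 0.2267, 0.1195]
contact_force: [-3.7, -4.2, -1.4]
tool_pos: [0.5044, 0.2268, 0.1195]
contact_force: [-4.7, -4.5, -1.5]
tool_pos: [0.5044, 0.2268, 0.1194]
contact_force: [-5.9, -4.6, 0.5]
t 8.72 pos [0.5044 0.2268 0.1194] axes x [-0.183  0.983 -0.001] y [ 0.983  0.183 -0.001] z [-0.001 -0.001 -1.   ]
shift mm [  3.5 -14.7   0.5] roll about tool z 0.0341 F [-5.91 -4.6   0.49] open 0.0219 grip 29.9 q6 0.1
bar [0.5171 0.1335 0.1247] 20
lip [0.5066 0.1302 0.0913] 13
```

```bash
python3 -m handwheel '[{"tx":-0.3,"ty":-0.9,"tz":0,"roll":0.006},{"tx":-0.3,"ty":-0.9,"tz":0,"roll":0.005},{"tx":0,"ty":0,"tz":0,"roll":0},{"tx":0,"ty":0,"tz":0,"roll":0}]' | grep -E "pos|contact"
python3 -m handwheel '[{"tx":-0.6,"ty":0,"tz":1.2,"roll":0},{"tx":-0.6,"ty":0,"tz":1.2,"roll":0},{"tx":-0.6,"ty":0,"tz":1.2,"roll":0},{"tx":-0.5,"ty":0,"tz":1.2,"roll":0},{"tx":-0.5,"ty":0,"tz":1.2,"roll":0},{"tx":-0.5,"ty":0,"tz":1.2,"roll":0},{"tx":0,"ty":0,"tz":0,"roll":0},{"tx":0,"ty":0,"tz":0,"roll":0}]'
python3 -c "
from h import *
look()"
```

```text
tool_pos: [0.503, 0.2265, 0.1193]
contact_force: [-2.8, -1.5, -1.2]
t: 9.77
tool_pos: [0.5036, 0.2229, 0.1121]
tool_rot: [2.021, 2.405, -0.0]
contact_force: [-3.1, -3.3, -1.1]
opening: 0.0218
grip_force: 29.9
t 9.77 pos [0.5036 0.2229 0.1121] axes x [-0.172  0.985 -0.   ] y [ 0.985  0.172 -0.   ] z [-0. -0. -1.]
shift mm [  6.9 -13.3  -6.9] roll about tool z 0.0229 F [-3.12 -3.3  -1.14] open 0.0218 grip 29.9 q6 0.11
bar [0.5152 0.1305 0.1092] 22
lip [0.5065 0.1302 0.0911] 13
```

```bash
python3 -m handwheel '[{"tx":-0.5,"ty":0,"tz":1,"roll":0},{"tx":-0.4,"ty":0,"tz":1,"roll":0},{"tx":-0.4,"ty":0,"tz":1,"roll":0},{"tx":0,"ty":0,"tz":0,"roll":0},{"tx":0,"ty":0,"tz":0,"roll":0}]' | grep -E "pos|contact"
python3 -m handwheel '[{"tx":-0.4,"ty":0,"tz":1,"roll":0},{"tx":-0.4,"ty":0,"tz":1,"roll":0},{"tx":-0.4,"ty":0,"tz":1,"roll":0},{"tx":0,"ty":0,"tz":0,"roll":0},{"tx":0,"ty":0,"tz":0,"roll":0}]' | grep -E "pos|contact"
python3 -c "
from h import *
look()"
```

```text
tool_pos: [0.5039, 0.2217, 0.1091]
contact_force: [-3.5, -4.2, -0.2]
tool_pos: [0.5041, 0.2206, 0.1063]
contact_force: [-3.7, -3.2, -0.8]
t 10.65 pos [0.5041 0.2206 0.1063] axes x [-0.172  0.985 -0.   ] y [0.985 0.172 0.   ] z [ 0. -0. -1.]
shift mm [  9.4 -13.4 -12.7] roll about tool z 0.023 F [-3.67 -3.2  -0.78] open 0.0219 grip 29.9 q6 0.1
bar [0.5162 0.1303 0.0984] 17
lip [0.5087 0.1274 0.0916] 14
```

```bash
python3 -m handwheel '[{"tx":-0.4,"ty":0,"tz":1,"roll":0},{"tx":-0.4,"ty":0,"tz":1,"roll":0},{"tx":-0.4,"ty":0,"tz":1,"roll":0},{"tx":-0.2,"ty":0,"tz":0.5,"roll":0},{"tx":0,"ty":0,"tz":0,"roll":0},{"tx":0,"ty":0,"tz":0,"roll":0}]' | grep -E "pos|contact"
python3 -c "
from h import *
look()"
```

```text
tool_pos: [0.5045, 0.2194, 0.103]
contact_force: [-3.2, -4.1, 2.0]
t 11.2 pos [0.5045 0.2194 0.103 ] axes x [-0.172  0.985  0.   ] y [0.985 0.172 0.001] z [ 0.001  0.    -1.   ]
shift mm [ 10.6 -13.6 -16. ] roll about tool z 0.023 F [-3.24 -4.15  1.98] open 0.022 grip 30.0 q6 0.1
bar [0.5158 0.1288 0.0908] 16
lip [0.5088 0.1302 0.0913] 15
```

```bash
python3 -m handwheel '[{"tx":-0.5,"ty":-0.4,"tz":0,"roll":0.002},{"tx":-0.5,"ty":-0.4,"tz":0,"roll":0.002},{"tx":0,"ty":-0.4,"tz":0,"roll":0.002},{"tx":0,"ty":0,"tz":0,"roll":0},{"tx":0,"ty":0,"tz":0,"roll":0}]' | grep -E "pos|contact"
python3 -m handwheel '[{"tx":0,"ty":-0.5,"tz":0,"roll":0.002},{"tx":0,"ty":-0.5,"tz":0,"roll":0.002},{"tx":0,"ty":0,"tz":0,"roll":0},{"tx":0,"ty":0,"tz":0,"roll":0}]' | grep -E "pos|contact"
python3 -m handwheel '[{"tx":0,"ty":-0.5,"tz":0,"roll":0.002},{"tx":0,"ty":-0.5,"tz":0,"roll":0.002},{"tx":0,"ty":0,"tz":0,"roll":0},{"tx":0,"ty":0,"tz":0,"roll":0}]' | grep -E "pos|contact"
```

```text
tool_pos: [0.5034, 0.2192, 0.103]
contact_force: [-2.8, 5.2, -0.1]
tool_pos: [0.5031, 0.2191, 0.103]
contact_force: [-0.8, 4.4, -1.0]
tool_pos: [0.5031, 0.2191, 0.1031]
contact_force: [3.4, 5.8, -3.8]
```

The bar now rests on the lip: the tool stalled at x 0.5031. I relax to roughly zero force, then release.

```bash
python3 -m handwheel '[{"tx":0.3,"ty":0.4,"tz":0,"roll":0},{"tx":0.3,"ty":0.4,"tz":0,"roll":0},{"tx":0,"ty":0,"tz":0,"roll":0},{"tx":0,"ty":0,"tz":0,"roll":0}]' | grep -E "pos|contact"
python3 -m handwheel '[{"tx":0,"ty":0,"tz":0,"roll":0},{"tx":0,"ty":0,"tz":0,"roll":0},{"tx":0,"ty":0,"tz":0,"roll":0},{"tx":0,"ty":0,"tz":0,"roll":0},{"tx":0,"ty":0,"tz":0,"roll":0},{"tx":0,"ty":0,"tz":0,"roll":0}]' 50
python3 -c "
from h import *
look()"
```

```text
tool_pos: [0.503, 0.2191, 0.1031]
contact_force: [2.1, 5.4, -2.4]
t: 13.17
tool_pos: [0.5019, 0.2183, 0.1026]
tool_rot: [2.038, 2.391, -0.001]
contact_force: [0.1, -0.2, 0.2]
opening: 0.0501
grip_force: 0.0
t 13.17 pos [0.5019 0.2183 0.1026] axes x [-0.158  0.987 -0.   ] y [ 0.987  0.158 -0.   ] z [-0. -0. -1.]
shift mm [ 11.1 -11.  -16.4] roll about tool z 0.0088 F [ 0.11 -0.21  0.2 ] open 0.0501 grip 0.0 q6 0.12
bar [0.5145 0.1274 0.0909] 17
lip [0.509  0.1302 0.0892] 13
```

Released. The bar stays down (top at 0.091 m) against the lip, so I retreat and verify.

```bash
python3 -m handwheel '[{"tx":0,"ty":0,"tz":-5,"roll":0},{"tx":0,"ty":0,"tz":-15,"roll":0},{"tx":0,"ty":0,"tz":-20,"roll":0},{"tx":0,"ty":0,"tz":-25,"roll":0},{"tx":0,"ty":0,"tz":-25,"roll":0},{"tx":0,"ty":0,"tz":-25,"roll":0},{"tx":0,"ty":0,"tz":-15,"roll":0},{"tx":10,"ty":-20,"tz":0,"roll":0},{"tx":10,"ty":-20,"tz":0,"roll":0},{"tx":5,"ty":-10,"tz":0,"roll":0},{"tx":0,"ty":0,"tz":0,"roll":0},{"tx":0,"ty":0,"tz":0,"roll":0}]' | grep -E "^t|pos|contact"
python3 - <<'E'
from h import *
look()
im,_=optics.get_image("top");w,_=optics.get_image("wrist")
cv2.imwrite("pics/end.png",cv2.cvtColor(np.hstack([w[:,100:450],cv2.resize(im[140:230,180:290],None,fx=3.6,fy=384/90)]),cv2.COLOR_RGB2BGR))
E
```

```text
t: 14.22
tool_pos: [0.4486, 0.2353, 0.2327]
tool_rot: [2.037, 2.391, 0.001]
contact_force: [0.4, 0.3, 1.0]
t 14.22 pos [0.4486 0.2353 0.2327] axes x [-0.159  0.987 -0.   ] y [0.987 0.159 0.001] z [ 0.001 -0.    -1.   ]
shift mm [-14.1  38.9 113.7] roll about tool z 0.0098 F [0.37 0.28 0.97] open 0.0499 grip 0.0 q6 0.18
bar [0.514  0.1331 0.0905] 23
lip [0.5068 0.1303 0.0909] 17
```

View pics/end.png

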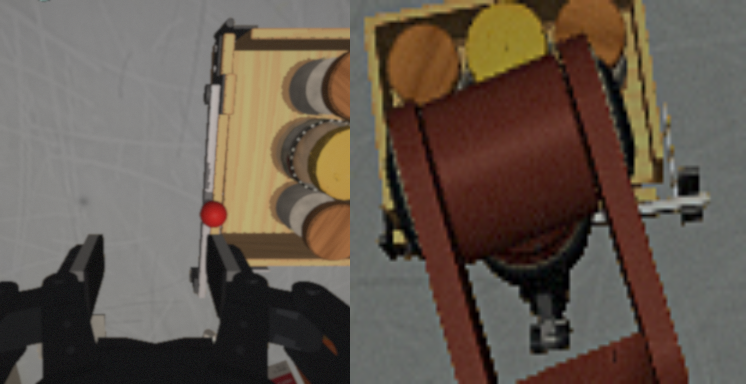

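The wrist half shows the gate shut along the crate front, with the knob at (213,213) clear of the gripper. The top half shows the bar lying in the keeper at (690,203), between the lip and the back plate.

```bash
python3 -c "
from station import ctrl
print(ctrl.finish_job())"
```

```text
the job is handed in; nothing more can be done
None
```

The gate is shut: the latch bar is dropped into the keeper's notch and held after I let go, the arm is clear, and the job was handed in at about 14 s (no verdict was returned).

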